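# Cap the mixing pot with its slide-on lid

## Robot

A 6-joint arm with a two-finger parallel gripper is mounted at the origin on the work surface. World frame = base frame: x ahead of the robot, y to its left, z up, the work surface at z = 0. Lengths are in m, angles in rad, forces in N, time in s.
With the tool pointing down it reaches from about 0.4 to 0.825 m from the base axis. Payload 7 kg.
Tool frame: the origin (TCP) lies at the very end of the fingers, on their centre line; the grasp point (between the pads) lies 19 mm behind it; z points along the fingers, y is the line along which they close (so a half turn about z gives the same grasp; the last joint's range is limited). The gripper opens to 88 mm and grips with 3 to 60 N. Pads are 19 mm wide; open, the fingers measure 130 mm over their backs; the gripper's body (78 mm by 193 mm) begins 47 mm behind the grasp point.
Start: joints at [-0.985, 0.359, 0.012, 0, -1.224, -0.288], TCP at [0.198, -0.645, 0.227] pointing down, gripper open.
Joint ranges: [-3.07, 3.07], [-1.43, 2.12], [-1.02, 1.25], [-3.03, 1.67], [-3.05, -0], [-3.03, 3.03]. Speed limits (rad/s): [2.39, 2.39, 3.01, 3.14, 3.14, 3.14].

## Interface

Orientations are given as [roll, pitch, yaw] about the fixed x, y, z axes, in that order (R = Rz(yaw) Ry(pitch) Rx(roll)).
In Python, from station import * gives the robot as it stands.
- The arm moves only by the tool servo_tool, never from a script. Its argument "moves" is a list of rows, each an object of numbers: "jaw": the opening, from 0 (shut) to 1 (fully open); "dx", "dy", "dz": the shift along the world's x, y, z in m; "roll": the turn about the world's z in degrees. A call has exactly 10 rows; each row shifts and turns the commanded pose from where the row before left it; what a row does not reach is not made up. A row lasts 1/8 s, in which the tool goes at most 62.5 mm and 10.7 degrees, less where a joint would pass 70% of its speed; a pose out of reach is approached as far as the arm can. A call with a gripper value outside its range is refused whole. The fingers move at their own pace and stop on an object; "newtons" is the grip in N (left out, the last holds). Time passes only in rows, so rows that do not move let the fingers close, or fill a call up. It gives the time, the measured TCP pose, the force, the opening and the grip force at its end, in the units of the state.
- get_state(): the state, without advancing time (a new reading comes with each control period).
- grab_frame(name): name is "side" or "top" or "wrist"; returns (picture, depth): 480x640x3 uint8, red, green, blue; 480x640 float32, m along the optical axis (not along the pixel's ray), 0 where there is no reading.
- calibration(name): a dict with "intrinsics" (3x3 intrinsics, pixels), "R" (3x3) and "t" (3): a world point X has camera coordinates R X + t. Camera axes: x right, y down, z forward; pixel columns grow to the right and rows downward; lengths in m; the calibration is good to about 2 mm. A picture is of the moment at which its call begins: read the wrist's pose just before it. calibration takes no time and is no camera call; for the wrist camera it gives the pose at the moment of the call.
- job_done(): hands the job in; it is judged then, once.
The state is a dict: "t": time; "q": joint angles; "qd": joint speeds; "joint_efforts": joint torques, N m; "eef_pos": TCP position; "ee_rot": TCP orientation; "force": force on the tool from outside, world axes, zero at the start; "moment": the same for the moment, N m; "width": finger opening in m; "gripper_force": force on a finger pad.
Only numpy, scipy, OpenCV 4.12 (cv2) and the standard library are available. Lean on these libraries where they do the work, as an engineer would, in place of code of your own. Each camera call takes 0.05 s, during which the arm holds its last target. There are 200 camera calls.

## Task

Close up the steel mixing pot: first lift off the wooden stirring paddle that lies across its mouth and lay it flat in the shallow tool tray, then bring the big white lid across from the raised deck beside the pot (sliding it over is easiest) so that it drops into the mouth and sits fully down and level. Leave the small tin, the jar and the small lid where they are.

Things in the scene. Friction and masses are not known exactly. Their poses are not given: they have to be found in the camera images.
- stand: Fixed plywood mixing stand, 250 (x) x 390 (y) mm base board, 12 thick. Origin on the table under the point 15 mm to the -y side of the base board's centre; z up. A raised deck, its flat top 101 mm above the table, covers stand x -125..125, y -36..210 mm. The pot stands beside the deck, centred at stand x 0, y -108 mm.
- pot_mouth (a point): Centre of the open mouth of the steel pot that is screwed to the stand, at rim height (100 mm above the table); axes as the stand's. Pot outside diameter 120, wall 7, mouth 106 mm, inside depth 83 mm. The deck's edge is 72 mm from this point towards +y, its top 1 mm above the rim.
- lid: Big round white stepped lid with no knob, lying plug down on the deck: flange 142 diameter and 9 thick on top, below it a plug 101 diameter and 8 deep with a bevelled lower edge; 17 mm high in all, about 140 g. Origin: centre of the plug's underside, z up. Seated, the flange rests on the pot's rim and the origin is 8 mm below pot_mouth.
- paddle: Flat wooden stirring paddle 180 long (its x axis), 8 thick; 28 wide for x -90..10 mm (handle), 40 wide for x 10..90 mm (blade). Origin: centre of length, underside. Starts lying across the pot's rim, its middle over the mouth.
- tray: Fixed shallow dark grey plastic tool tray, open on top, 250 (x) x 110 (y) x 22 mm high outside, walls and floor 4 mm. Origin: centre of its underside on the table. It may stand left or right of the stand.
- carton: Fixed open cardboard carton of closed paint tubs, 250 (x) x 120 (y), 85 mm high with its tubs. Origin: centre of its underside. It stands at the other side from the tray. Bystander.
- tin: Small steel tin, 48 diameter, 55 high, standing on the deck towards its +x, +y corner. Origin: centre of its underside. Bystander.
- small_lid: Small flat white lid, 72 diameter, 7 thick, on the table; does not belong to this pot. Origin: centre of its underside. Bystander.
- jar: Glass jar, 64 diameter, 85 high, on the table. Origin: centre of its underside. Bystander.
Not all that is in view belongs to the job. There is more than one size of the lid; the job needs the middle-sized.

How it is judged:
On the way, in this order (a step that is already met when the one before it is completed fails the run):
1. the paddle lies flat in the tray (x of paddle in the frame of tray between -0.045 and 0.045 m and y of paddle in the frame of tray between -0.045 and 0.045 m and z of paddle in the frame of tray below 0.015 m and angle between the z axis of paddle and the z axis of tray, either way round below 0.07 rad), for 0.2 s.
2. the lid sits fully down and level in the pot's mouth (z of lid in the frame of pot_mouth between -0.0105 and -0.0055 m and horizontal distance between lid and pot_mouth below 0.007 m and angle between lid's own z axis and vertical below 0.035 rad), for 0.2 s.
At the end, for the whole second after the job is handed in: Lid in the pot's mouth: within 7 mm of its centre, its origin 5.5 to 10.5 mm below the rim, tilt under 0.035 rad. Paddle flat in the tray: origin within 45 mm of its centre in x and y, under 15 mm above its underside, parallel within 0.07 rad. Both at rest (all of step 1 and all of step 2 and linear speed of each of lid, paddle below 0.02 m/s); the robot touches nothing.
It fails at once if a bystander (tin, small lid, jar) is moved more than 25 mm (distance of any of tin, small_lid, jar from where it was at the start of the episode above 0.025 m).
It also fails if it takes over 70 s, if anything falls off the work surface, if the arm or the gripper's body presses on something with over 40 N, if the wrist force passes 120 N, or if a joint passes its speed limit or range.

## Working session

There is one attempt and no reset: what is moved stays moved. The work goes in short steps, Python scripts to look and compute and a tool call to move; the robot and the scene stay as the last step left them, time stands still between calls to the robot, and variables do not carry over. Pictures are saved under pics/ and viewed, at most 10 in all, crops included, and the job is handed in when it is done.

Besides the shell and the picture viewer there is one more tool, called after ">>>" as name([rows], argument=value, ...), one row to a line, values as JSON. servo_tool: Moves the arm, as the interface text tells. Its arguments: {"type":"object","properties":{"moves":{"type":"array","items":{"type":"object","properties":{"jaw":{"type":"number"},"dx":{"type":"number"},"dy":{"type":"number"},"dz":{"type":"number"},"roll":{"type":"number"}}}},"newtons":{"type":"number"}},"required":["moves"]}

```bash
mkdir -p pics
cat > h.py <<'E'
import numpy as np, cv2
from station import *
def snap(n):
    c=calibration(n); p,d=grab_frame(n); np.savez('last_%s.npz'%n,p=p,d=d,K=c["intrinsics"],R=c["R"],t=c["t"]); return p,d,c
def load(n):
    z=np.load('last_%s.npz'%n); return z['p'],z['d'],dict(intrinsics=z['K'],R=z['R'],t=z['t'])
def cloud(d,c):
    K=np.array(c["intrinsics"]);R=np.array(c["R"]);t=np.array(c["t"])
    v,u=np.mgrid[:480,:640]
    P=np.stack([(u-K[0,2])/K[0,0]*d,(v-K[1,2])/K[1,1]*d,d],-1)
    return (P-t)@R
def ray(u,v,z,c):
    K=np.array(c["intrinsics"]);R=np.array(c["R"]);t=np.array(c["t"])
    D=R.T@np.linalg.inv(K)@np.array([u,v,1.]);o=-R.T@t
    return o+D*(z-o[2])/D[2]
E
python3 - <<'E'
from h import *
s=get_state();print(s)
for n in("top","side"):
    p,d,c=snap(n);cv2.imwrite(f'pics/{n}0.png',p[:,:,::-1]);print(n,-np.array(c["R"]).T@np.array(c["t"]),np.round(c["R"],2).tolist(),(d>0).mean())
E
```

```text
{'t': 0.0, 'q': array([-9.84950001e-01,  3.59390832e-01,  1.10860965e-02, -3.56502760e-04,
       -1.22410831e+00, -2.88156329e-01]), 'qd': array([-0.00167342, -0.0004058 , -0.00068676,  0.00076665,  0.00046045,
       -0.00020301]), 'joint_efforts': array([ 2.99754516e-03, -5.82716417e+01,  2.93052417e+01,  6.99702457e+00,
        6.89351640e-03, -1.69596965e-04]), 'eef_pos': array([ 0.19785988, -0.64484681,  0.22563085]), 'ee_rot': array([ 3.13994734e+00, -1.38174162e-04, -2.84402395e+00]), 'force': array([-0.31756315, -0.14331811, -0.7430553 ]), 'moment': array([ 0.04346392, -0.0084844 ,  0.03198875]), 'gripper_force': 0.0, 'width': 0.08808880484575093}
top [0.3465822  0.0101579  1.06162233] [[0.02, -1.0, 0.0], [-0.99, -0.02, -0.17], [0.17, 0.0, -0.99]] 0.996044921875
side [0.12904965 0.72803729 0.9812482 ] [[-0.87, -0.48, 0.02], [-0.37, 0.64, -0.68], [0.32, -0.6, -0.73]] 0.996044921875
```

View pics/top0.png

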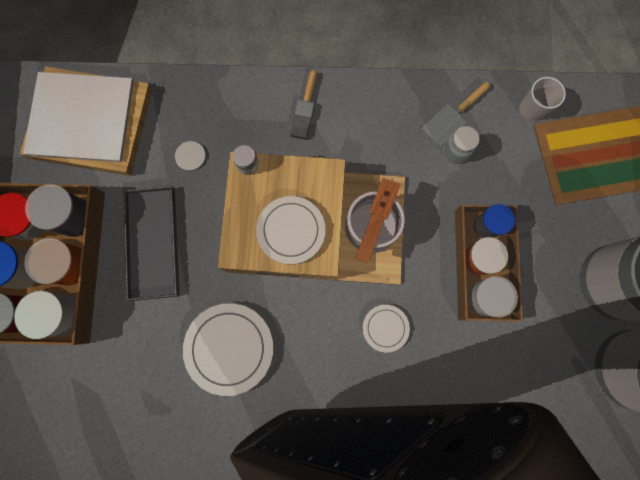

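View pics/side0.png

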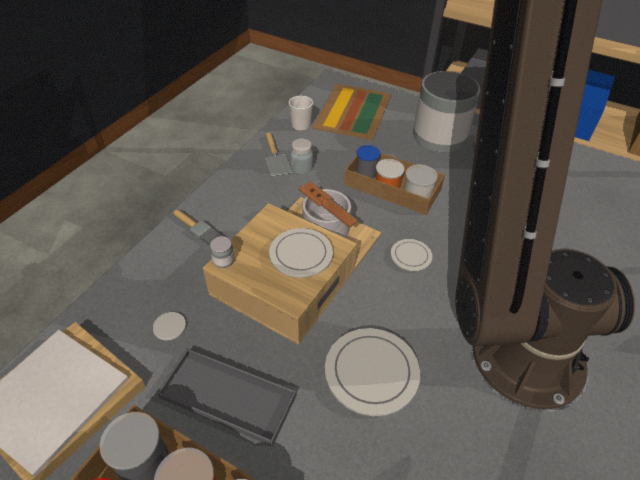

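The top view shows four white discs: the lid on the deck (290,229), a larger one on the table (228,349), a small one (386,328) and a tiny one (190,155). There are also two tub boxes: the carton (490,262), and another at far left (45,262) that isn't part of the job. The tray is at (151,244), the tin at (245,158) and the jar at (463,142). The paddle lies across the pot at (377,220), and two trowel-like tools at (305,105) and (455,110) could be mistaken for it. I choose the deck lid, which is the middle-sized one, and the paddle over the pot. Next I'll measure them.

Run:
```python
from h import *
p,d,c=load("top");P=cloud(d,c);Z=P[...,2];hsv=cv2.cvtColor(p,cv2.COLOR_RGB2HSV)
cv2.imwrite('pics/crop0.png',cv2.resize(p[140:310,110:430,::-1],(800,425)))
def big(m):
    m=cv2.morphologyEx(m.astype(np.uint8),cv2.MORPH_OPEN,np.ones((3,3)))
    return max(cv2.findContours(m,0,2)[0],key=cv2.contourArea)
def win(u0,u1,v0,v1):
    w=np.zeros((480,640),bool);w[v0:v1,u0:u1]=1;return w
def toW(cn,z): return np.array([ray(*q[0],z,c)[:2] for q in cn],np.float32)
print('heights lid,deck,paddle,tray,table',Z[229,290],Z[260,240],Z[240,371],Z[240,151],Z[300,130], 'tin',Z[152,243])
L=toW(big((Z>.111)&win(245,340,185,275)),.118);(x,y),r=cv2.minEnclosingCircle(L);print('lid',x,y,r, L.mean(0),cv2.fitEllipse(L))
D=toW(big((Z>.09)&(Z<.14)&win(205,350,140,290)),.101);print('deck',cv2.minAreaRect(D))
m=(hsv[...,0]<14)&(hsv[...,1]>120)&(Z>.095)&win(350,405,170,270)
A=toW(big(m),.108);R=cv2.minAreaRect(A);print('paddle',R);print(cv2.boxPoints(R))
# width profile along long axis
b=cv2.boxPoints(R);e=[b[1]-b[0],b[2]-b[1]];ax=max(e,key=np.linalg.norm);ax=ax/np.linalg.norm(ax);ax*=np.sign(ax[0]);n=np.array([-ax[1],ax[0]])
v,u=np.nonzero(m);W=np.array([ray(a,q,.108,c)[:2] for a,q in zip(u,v)])-R[0]
s=W@ax;w=W@n
for k in range(-80,90,20):
    q=w[abs(s*1000-k)<8];print(k,q.min().round(4),q.max().round(4))
print('ax',ax)
T=toW(big((hsv[...,2]<75)&(Z<.04)&win(120,184,183,306)),.022);print('tray',cv2.minAreaRect(T))
rim=(Z>.09)&(Z<.106)&win(338,412,182,258)&~cv2.dilate(m.astype(np.uint8),np.ones((5,5))).astype(bool)&(hsv[...,1]<60)
v,u=np.nonzero(rim);Q=np.array([ray(a,q,.1,c)[:2] for a,q in zip(u,v)],np.float32);print('pot',cv2.minEnclosingCircle(Q))
# obstacle heights either side of the tray
pts=P[win(0,110,170,350)&(Z>.05)];print('leftbox y min',np.percentile(pts[:,1],1),'zmax',pts[:,2].max())
```

```text
heights lid,deck,paddle,tray,table 0.12260220697050994 0.09946369708589115 0.10801482904280064 0.0044612085796712645 0.018397188005639314 tin 0.15718119810566347
lid 0.5229456424713135 0.06884501129388809 0.0712597593665123 [0.5226162  0.06985953] ((0.5230728387832642, 0.0687064677476883), (0.1394408643245697, 0.14001068472862244), 97.060546875)
deck ((0.5618172287940979, 0.0878538191318512), (0.2457161843776703, 0.25077757239341736), 87.24730682373047)
paddle ((0.5492951273918152, -0.10753301531076431), (0.03978359326720238, 0.18063507974147797), 70.27818298339844)
[[ 0.45756286 -0.09578001]
 [ 0.6276023  -0.15673599]
 [ 0.6410274  -0.11928602]
 [ 0.47098798 -0.05833004]]
-80 -0.0134 0.0142
-60 -0.0133 0.0142
-40 -0.0132 0.0139
-20 -0.013 0.0141
0 -0.0129 0.0141
20 -0.0188 0.0199
40 -0.0199 0.0199
60 -0.0195 0.0199
80 -0.0194 0.0199
ax [ 0.94134206 -0.3374537 ]
tray ((0.49933314323425293, 0.4241204559803009), (0.2688373327255249, 0.058923352509737015), 5.306859493255615)
pot ((0.551822304725647, -0.10614223778247833), 0.06052197515964508)
leftbox y min 0.5080808939846454 zmax 1.061622329830112
```

View pics/crop0.png

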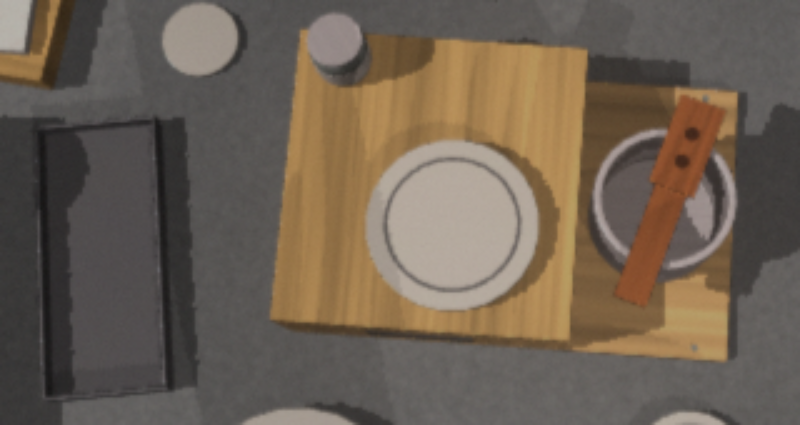

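The crop confirms the choice. The deck lid centre is at crop (452,225), with a fitted diameter of about 142 mm. The paddle's blade points up and right, and its 180x40 size matches. The tray mask was poor, so I'll take its corners from the crop: (38,125), (157,120), (170,390) and (47,397).

Run:
```python
from h import *
p,d,c=load("top")
W=np.array([ray(110+x/2.5,140+y/2.5,.022,c)[:2] for x,y in((38,125),(157,120),(170,390),(47,397))])
print(W,W.mean(0),'len',np.linalg.norm(W[0]-W[3]),np.linalg.norm(W[1]-W[2]),np.linalg.norm(W[0]-W[1]))
a=(W[0]-W[3]+W[1]-W[2]);print('yaw',np.degrees(np.arctan2(a[1],a[0])))
p,d,c=snap("side");P=cloud(d,c);Z=P[...,2]
# side check: lid top height points, box by tray
q=P[(Z>.113)&(Z<.124)&(np.hypot(P[...,0]-.523,P[...,1]-.069)<.09)];print('lid side',(q.max(0)+q.min(0))/2)
q=P[(Z>.05)&(Z<.2)&(P[...,1]>.42)&(P[...,0]>.3)&(P[...,0]<.65)];print('box ymin',np.percentile(q[:,1],[0,1,5]),q[:,2].max())
q=P[(Z>.013)&(Z<.03)&(P[...,1]>.3)&(P[...,1]<.5)&(P[...,0]>.3)&(P[...,0]<.68)];print('tray side',q.min(0),q.max(0))
```

```text
[[0.62369099 0.4534262 ]
 [0.63089981 0.34565025]
 [0.38725197 0.31618111]
 [0.3787324  0.42324366]] [0.50514379 0.3846253 ] len 0.24681105166222436 0.24542350881678635 0.1080167682993521
yaw 6.960529592495136
lid side [0.52115295 0.07109892 0.11806466]
box ymin [0.51168249 0.51273496 0.51569199] 0.11972111721559926
tray side [0.37405513 0.3233634  0.01302602] [0.67962963 0.4996889  0.02998819]
```

The tray centre is (0.505, 0.385) with a yaw of 7°, and its size agrees with the description. The pot is at (0.552, -0.106), and the paddle is at (0.549, -0.1075) with a yaw of -19.7°. I'll grasp the handle at (0.542, -0.105).

>>> servo_tool([
  {"dx": 0.032, "dy": 0.05, "roll": -3.7, "jaw": 0.55},
  {"dx": 0.032, "dy": 0.05, "roll": -3.7, "jaw": 0.55},
  {"dx": 0.032, "dy": 0.05, "roll": -3.7, "jaw": 0.55},
  {"dx": 0.032, "dy": 0.05, "roll": -3.7, "jaw": 0.55},
  {"dx": 0.032, "dy": 0.05, "roll": -3.7, "jaw": 0.55},
  {"dx": 0.032, "dy": 0.05, "roll": -3.7, "jaw": 0.55},
  {"dx": 0.032, "dy": 0.05, "roll": -3.7, "jaw": 0.55},
  {"dx": 0.032, "dy": 0.05, "roll": -3.7, "jaw": 0.55},
  {"dx": 0.032, "dy": 0.05, "roll": -3.7, "jaw": 0.55},
  {"dx": 0.032, "dy": 0.05, "roll": -3.4, "jaw": 0.55},
], newtons=25)

```text
$.moves[0]: bad value
```

>>> servo_tool([
  {"dx": 0.032, "dy": 0.05, "dz": 0, "roll": -3.7, "jaw": 0.55},
  {"dx": 0.032, "dy": 0.05, "dz": 0, "roll": -3.7, "jaw": 0.55},
  {"dx": 0.032, "dy": 0.05, "dz": 0, "roll": -3.7, "jaw": 0.55},
  {"dx": 0.032, "dy": 0.05, "dz": 0, "roll": -3.7, "jaw": 0.55},
  {"dx": 0.032, "dy": 0.05, "dz": 0, "roll": -3.7, "jaw": 0.55},
  {"dx": 0.032, "dy": 0.05, "dz": 0, "roll": -3.7, "jaw": 0.55},
  {"dx": 0.032, "dy": 0.05, "dz": 0, "roll": -3.7, "jaw": 0.55},
  {"dx": 0.032, "dy": 0.05, "dz": 0, "roll": -3.7, "jaw": 0.55},
  {"dx": 0.032, "dy": 0.05, "dz": 0, "roll": -3.7, "jaw": 0.55},
  {"dx": 0.032, "dy": 0.05, "dz": 0, "roll": -3.4, "jaw": 0.55},
], newtons=25)

```text
t: 1.4
eef_pos: [0.5187, -0.1434, 0.2267]
ee_rot: [3.141, 0.0, 2.797]
force: [1.8, -0.8, 1.2]
width: 0.0482
gripper_force: 0.0
```

>>> servo_tool([
  {"dx": 0.012, "dy": 0.02, "dz": 0, "roll": 0, "jaw": 0.55},
  {"dx": 0.012, "dy": 0.02, "dz": 0, "roll": 0, "jaw": 0.55},
  {"dx": 0, "dy": 0, "dz": -0.03, "roll": 0, "jaw": 0.55},
  {"dx": 0, "dy": 0, "dz": -0.03, "roll": 0, "jaw": 0.55},
  {"dx": 0, "dy": 0, "dz": -0.025, "roll": 0, "jaw": 0.55},
  {"dx": 0, "dy": 0, "dz": -0.015, "roll": 0, "jaw": 0.55},
  {"dx": 0, "dy": 0, "dz": 0, "roll": 0, "jaw": 0.55},
  {"dx": 0, "dy": 0, "dz": 0, "roll": 0, "jaw": 0.55},
  {"dx": 0, "dy": 0, "dz": 0, "roll": 0, "jaw": 0.55},
  {"dx": 0, "dy": 0, "dz": 0, "roll": 0, "jaw": 0.55},
])

```text
t: 2.65
eef_pos: [0.5424, -0.1052, 0.1273]
ee_rot: [3.141, 0.001, 2.799]
force: [-0.6, 0.8, 0.1]
width: 0.0479
gripper_force: 0.0
```

Run:
```python
from h import *
p,d,c=snap("wrist");cv2.imwrite('pics/w1.png',p[:,:,::-1]);s=get_state();print(s["eef_pos"])
```

```text
[ 0.54228318 -0.10520878  0.12709614]
```

View pics/w1.png

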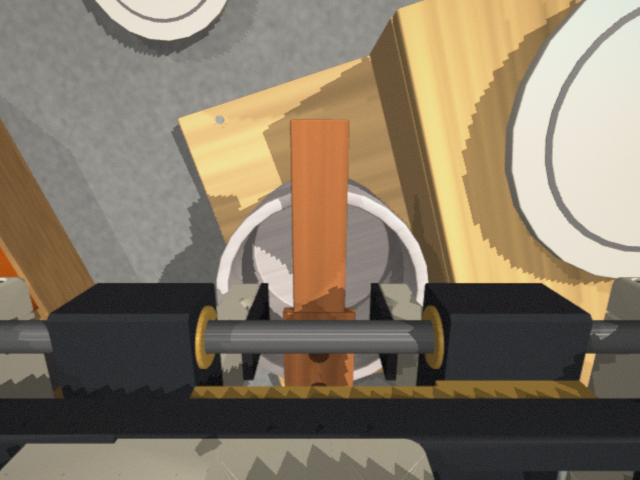

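The paddle (columns 290–350) is centred and parallel between the fingers at columns 255 and 385, over the pot mouth. I'll go down, close and lift.

>>> servo_tool([
  {"dx": 0, "dy": 0, "dz": -0.014, "roll": 0, "jaw": 0.55},
  {"dx": 0, "dy": 0, "dz": -0.014, "roll": 0, "jaw": 0.55},
  {"dx": 0, "dy": 0, "dz": 0, "roll": 0, "jaw": 0.55},
  {"dx": 0, "dy": 0, "dz": 0, "roll": 0, "jaw": 0},
  {"dx": 0, "dy": 0, "dz": 0, "roll": 0, "jaw": 0},
  {"dx": 0, "dy": 0, "dz": 0, "roll": 0, "jaw": 0},
  {"dx": 0, "dy": 0, "dz": 0, "roll": 0, "jaw": 0},
  {"dx": 0, "dy": 0, "dz": 0, "roll": 0, "jaw": 0},
  {"dx": 0, "dy": 0, "dz": 0.01, "roll": 0, "jaw": 0},
  {"dx": 0, "dy": 0, "dz": 0.01, "roll": 0, "jaw": 0},
])

```text
t: 3.95
eef_pos: [0.542, -0.1053, 0.1193]
ee_rot: [-3.142, -0.0, 2.799]
force: [-0.6, 0.1, -0.6]
width: 0.0276
gripper_force: 25.0
```

>>> servo_tool([
  {"dx": 0, "dy": 0, "dz": 0.035, "roll": 0, "jaw": 0},
  {"dx": 0, "dy": 0, "dz": 0.035, "roll": 0, "jaw": 0},
  {"dx": 0, "dy": 0.02, "dz": 0.03, "roll": 0, "jaw": 0},
  {"dx": -0.005, "dy": 0.05, "dz": 0, "roll": 3, "jaw": 0},
  {"dx": -0.005, "dy": 0.055, "dz": 0, "roll": 4, "jaw": 0},
  {"dx": -0.005, "dy": 0.055, "dz": 0, "roll": 4, "jaw": 0},
  {"dx": -0.01, "dy": 0.055, "dz": 0, "roll": 4, "jaw": 0},
  {"dx": -0.005, "dy": 0.055, "dz": 0, "roll": 4, "jaw": 0},
  {"dx": -0.005, "dy": 0.055, "dz": 0, "roll": 4, "jaw": 0},
  {"dx": -0.005, "dy": 0.055, "dz": 0, "roll": 3.5, "jaw": 0},
])

```text
t: 5.2
eef_pos: [0.5016, 0.2966, 0.2196]
ee_rot: [3.141, 0.001, -3.019]
force: [0.2, 0.3, -0.9]
width: 0.0277
gripper_force: 25.0
```

>>> servo_tool([
  {"dx": -0.005, "dy": 0.05, "dz": 0, "roll": 0, "jaw": 0},
  {"dx": 0, "dy": 0.039, "dz": 0, "roll": 0, "jaw": 0},
  {"dx": 0, "dy": 0, "dz": -0.03, "roll": 0, "jaw": 0},
  {"dx": 0, "dy": 0, "dz": -0.05, "roll": 0, "jaw": 0},
  {"dx": 0, "dy": 0, "dz": -0.05, "roll": 0, "jaw": 0},
  {"dx": 0, "dy": 0, "dz": -0.04, "roll": 0, "jaw": 0},
  {"dx": 0, "dy": 0, "dz": 0, "roll": 0, "jaw": 0},
  {"dx": 0, "dy": 0, "dz": 0, "roll": 0, "jaw": 0},
  {"dx": 0, "dy": 0, "dz": 0, "roll": 0, "jaw": 0},
  {"dx": 0, "dy": 0, "dz": 0, "roll": 0, "jaw": 0},
])

```text
t: 6.45
eef_pos: [0.4976, 0.3845, 0.0503]
ee_rot: [3.14, 0.002, -3.022]
force: [0.1, -0.4, -0.6]
width: 0.0277
gripper_force: 25.0
```

Run:
```python
from h import *
p,d,c=snap("side");cv2.imwrite('pics/s2.png',p[:,:,::-1])
```

```text
(no output)
```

View pics/s2.png

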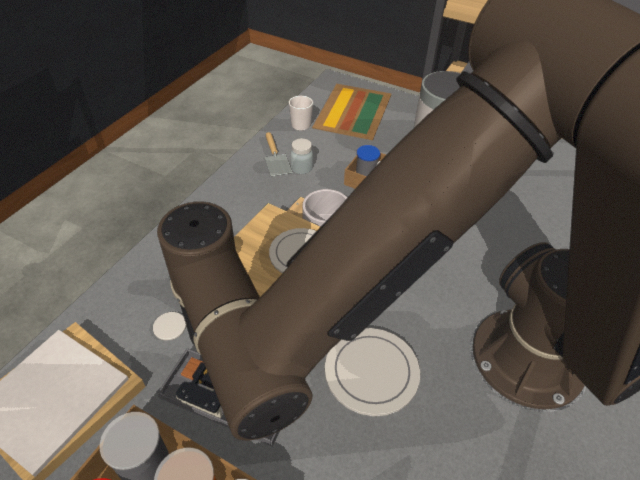

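The arm blocks most of this view, but the paddle end at (192,370) lies inside the tray outline. I'll lower it, release and lift.

>>> servo_tool([
  {"dx": 0, "dy": 0, "dz": -0.02, "roll": 0, "jaw": 0},
  {"dx": 0, "dy": 0, "dz": -0.015, "roll": 0, "jaw": 0},
  {"dx": 0, "dy": 0, "dz": -0.01, "roll": 0, "jaw": 0},
  {"dx": 0, "dy": 0, "dz": 0, "roll": 0, "jaw": 0},
  {"dx": 0, "dy": 0, "dz": 0, "roll": 0, "jaw": 0.5},
  {"dx": 0, "dy": 0, "dz": 0, "roll": 0, "jaw": 0.5},
  {"dx": 0, "dy": 0, "dz": 0, "roll": 0, "jaw": 0.5},
  {"dx": 0, "dy": 0, "dz": 0.04, "roll": 0, "jaw": 0.5},
  {"dx": 0, "dy": 0, "dz": 0.06, "roll": 0, "jaw": 0.5},
  {"dx": 0, "dy": 0, "dz": 0.06, "roll": 0, "jaw": 0.5},
])

```text
t: 7.75
eef_pos: [0.4964, 0.3827, 0.1643]
ee_rot: [-3.14, -0.002, -3.022]
force: [0.8, 1.0, -0.1]
width: 0.0437
gripper_force: 0.0
```

>>> servo_tool([
  {"dx": 0, "dy": -0.01, "dz": 0.03, "roll": 9.3, "jaw": 1},
  {"dx": 0, "dy": -0.02, "dz": 0.02, "roll": 9.3, "jaw": 1},
  {"dx": 0.001, "dy": -0.025, "dz": 0, "roll": 9.3, "jaw": 1},
  {"dx": 0.002, "dy": -0.025, "dz": 0, "roll": 9.3, "jaw": 1},
  {"dx": 0.002, "dy": -0.025, "dz": 0, "roll": 9.3, "jaw": 1},
  {"dx": 0.002, "dy": -0.025, "dz": 0, "roll": 9.2, "jaw": 1},
  {"dx": 0.002, "dy": -0.025, "dz": 0, "roll": 9.2, "jaw": 1},
  {"dx": 0.002, "dy": -0.025, "dz": 0, "roll": 9.2, "jaw": 1},
  {"dx": 0.002, "dy": -0.025, "dz": 0, "roll": 9.2, "jaw": 1},
  {"dx": 0, "dy": -0.025, "dz": 0, "roll": 9.2, "jaw": 1},
])

```text
t: 9.0
eef_pos: [0.5094, 0.1524, 0.2128]
ee_rot: [3.14, -0.001, -1.402]
force: [-0.4, -0.3, 0.3]
width: 0.0877
gripper_force: 0.0
```

Run:
```python
from h import *
s=get_state();print(s["eef_pos"],np.degrees(s["ee_rot"]))
p,d,c=snap("side");cv2.imwrite('pics/s3.png',p[:,:,::-1])
p0=p
p,d,c=snap("top");cv2.imwrite('pics/t3.png',p[:,:,::-1])
cv2.imwrite('pics/both3.png',np.vstack([cv2.resize(p[:,:,::-1],(400,300)),cv2.resize(p0[:,:,::-1],(400,300))]))
hsv=cv2.cvtColor(p,cv2.COLOR_RGB2HSV);P=cloud(d,c)
m=((hsv[...,0]<14)&(hsv[...,1]>120)).astype(np.uint8);m[:,:110]=0;m[:,200:]=0;m[:170]=0;m[320:]=0
k=max(cv2.findContours(cv2.morphologyEx(m,2,np.ones((3,3))),0,2)[0],key=cv2.contourArea)
print('paddle',cv2.minAreaRect(np.array([ray(*q[0],.012,c)[:2] for q in k],np.float32)),'z',np.percentile(P[...,2][m>0],[5,50,95]))
print('tin',ray(244,153,.156,c))
```

```text
[0.50941918 0.15236254 0.21279357] [ 1.79892403e+02 -4.45281328e-02 -8.03538597e+01]
paddle ((0.47789424657821655, 0.38076531887054443), (0.12623228132724762, 0.038285136222839355), 4.460502624511719) z [0.00862677 0.01224247 0.01688626]
tin [0.67010637 0.16488411 0.156     ]
```

View pics/both3.png

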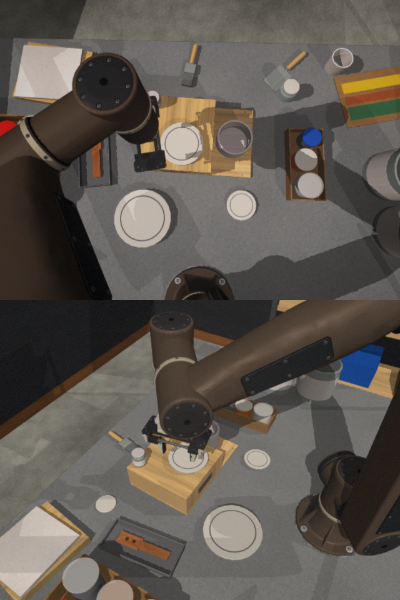

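The paddle lies flat in the tray: its top is at 12 mm and it sits at about (152,160) in the upper picture. The tin, at x=0.67, is clear of the fingers. I'll lower the open fingers behind the lid and start pushing.

>>> servo_tool([
  {"dx": 0, "dy": 0, "dz": -0.04, "roll": 0, "jaw": 1},
  {"dx": 0, "dy": 0, "dz": -0.04, "roll": 0, "jaw": 1},
  {"dx": 0, "dy": 0, "dz": -0.02, "roll": 0, "jaw": 1},
  {"dx": 0, "dy": 0, "dz": -0.008, "roll": 0, "jaw": 1},
  {"dx": 0, "dy": 0, "dz": 0, "roll": 0, "jaw": 1},
  {"dx": 0.0016, "dy": -0.01, "dz": 0, "roll": 0, "jaw": 1},
  {"dx": 0.0016, "dy": -0.01, "dz": 0, "roll": 0, "jaw": 1},
  {"dx": 0.0016, "dy": -0.01, "dz": 0, "roll": 0, "jaw": 1},
  {"dx": 0.0016, "dy": -0.01, "dz": 0, "roll": 0, "jaw": 1},
  {"dx": 0.0016, "dy": -0.01, "dz": 0, "roll": 0, "jaw": 1},
])

```text
t: 10.35
eef_pos: [0.5184, 0.1031, 0.1059]
ee_rot: [-3.141, 0.0, -1.408]
force: [-0.2, 2.2, 2.0]
width: 0.0876
gripper_force: 1.0
```

>>> servo_tool([
  {"dx": 0.0016, "dy": -0.01, "dz": 0, "roll": 0, "jaw": 1},
  {"dx": 0.0016, "dy": -0.01, "dz": 0, "roll": 0, "jaw": 1},
  {"dx": 0.0016, "dy": -0.01, "dz": 0, "roll": 0, "jaw": 1},
  {"dx": 0.0016, "dy": -0.01, "dz": 0, "roll": 0, "jaw": 1},
  {"dx": 0.0016, "dy": -0.01, "dz": 0, "roll": 0, "jaw": 1},
  {"dx": 0.0016, "dy": -0.01, "dz": 0, "roll": 0, "jaw": 1},
  {"dx": 0.0016, "dy": -0.01, "dz": 0, "roll": 0, "jaw": 1},
  {"dx": 0.0016, "dy": -0.01, "dz": 0, "roll": 0, "jaw": 1},
  {"dx": 0, "dy": 0, "dz": 0, "roll": 0, "jaw": 1},
  {"dx": 0, "dy": 0, "dz": 0, "roll": 0, "jaw": 1},
])

```text
t: 11.6
eef_pos: [0.5305, 0.0234, 0.1053]
ee_rot: [3.141, -0.0, -1.408]
force: [-1.1, -0.6, -0.0]
width: 0.0875
gripper_force: 0.0
```

Run:
```python
from h import *
s=get_state();print(s["eef_pos"],np.degrees(s["ee_rot"]),s["force"])
for n in("side","top","wrist"):
    p,d,c=snap(n);cv2.imwrite(f'pics/{n}4.png',p[:,:,::-1])
S=[cv2.resize(cv2.imread(f'pics/{n}4.png'),(400,300)) for n in("side","top","wrist")]
cv2.imwrite('pics/m4.png',np.vstack([np.hstack(S[:2]),np.hstack([S[2],S[2]*0])]))
```

```text
[0.53053849 0.02343824 0.10533413] [ 1.79959437e+02 -1.28314225e-02 -8.06599530e+01] [-1.08754164 -0.56226239 -0.00751352]
```

View pics/m4.png

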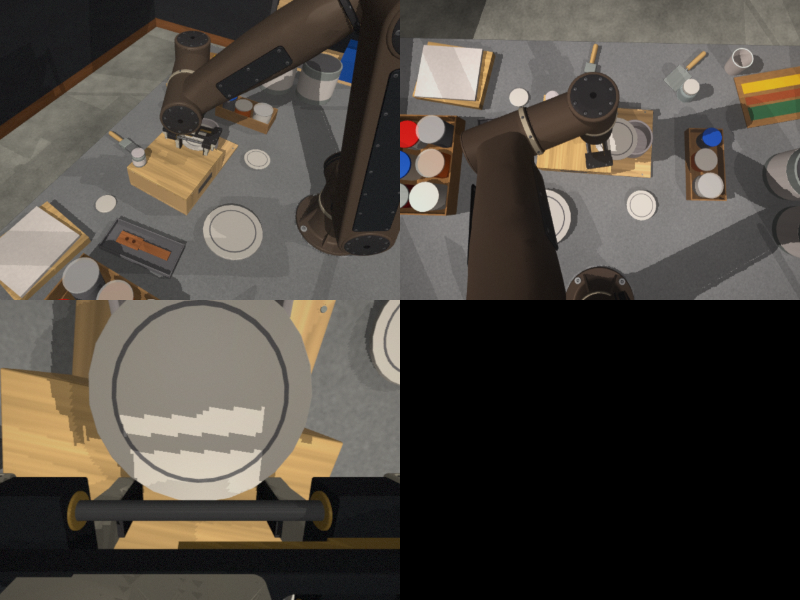

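The wrist view (lower left) shows the lid, centred at about (200,390), cradled by both fingers. The top view shows it now overlapping the mouth at (630,140). I'll measure the offset that's left.

```bash
cat > lid.py <<'E'
from h import *
import sys
def lid(zr=(.112,.124),zt=.118):
    p,d,c=load("wrist");P=cloud(d,c);Z=P[...,2]
    m=((Z>zr[0])&(Z<zr[1])&(p.max(2).astype(int)-p.min(2)<60)).astype(np.uint8);m=cv2.morphologyEx(m,2,np.ones((5,5)))
    k=max(cv2.findContours(m,0,1)[0],key=cv2.contourArea)[:,0]
    k=k[(k[:,1]>4)&(k[:,1]<300)]   # front arc, clear of picture edge and fingers
    W=np.array([ray(*q,zt,c)[:2] for q in k])
    s=np.linalg.lstsq(np.c_[2*W,np.ones(len(W))],(W**2).sum(1),rcond=None)[0]
    r=np.sqrt(s[2]+s[0]**2+s[1]**2)
    q=P[m>0];n=np.linalg.lstsq(np.c_[q[:,:2]-s[:2],np.ones(len(q))],q[:,2],rcond=None)[0]
    print('lid',s[:2],'r',r,'topz',n[2],'slope',n[:2],'to pot',np.array([.552,-.1065])-s[:2])
if __name__=="__main__":
    lid(*( [] if len(sys.argv)<2 else [(float(sys.argv[1]),float(sys.argv[2])),float(sys.argv[3])]))
E
python3 lid.py
```

```text
lid [ 0.54074829 -0.03783787] r 0.0705737780758835 topz 0.11752916294174268 slope [0.00219849 0.02197309] to pot [ 0.01125171 -0.06866213]
```

>>> servo_tool([
  {"dx": 0.0012, "dy": -0.0075, "dz": 0, "roll": 0, "jaw": 1},
  {"dx": 0.0012, "dy": -0.0075, "dz": 0, "roll": 0, "jaw": 1},
  {"dx": 0.0012, "dy": -0.0075, "dz": 0, "roll": 0, "jaw": 1},
  {"dx": 0.0012, "dy": -0.0075, "dz": 0, "roll": 0, "jaw": 1},
  {"dx": 0.0012, "dy": -0.0075, "dz": 0, "roll": 0, "jaw": 1},
  {"dx": 0.0012, "dy": -0.0075, "dz": 0, "roll": 0, "jaw": 1},
  {"dx": 0.0012, "dy": -0.0075, "dz": 0, "roll": 0, "jaw": 1},
  {"dx": 0.0012, "dy": -0.0075, "dz": 0, "roll": 0, "jaw": 1},
  {"dx": 0, "dy": 0, "dz": 0, "roll": 0, "jaw": 1},
  {"dx": 0, "dy": 0, "dz": 0, "roll": 0, "jaw": 1},
])

```text
t: 13.0
eef_pos: [0.5404, -0.0364, 0.1055]
ee_rot: [3.141, -0.0, -1.408]
force: [-0.2, -0.1, 0.5]
width: 0.0879
gripper_force: 0.0
```

Run:
```python
from h import *
snap("wrist");s=get_state();print(s["eef_pos"],s["force"])
import lid;lid.lid((.105,.124),.117)
```

```text
[ 0.54045997 -0.03620865  0.10557992] [-0.55136832 -0.25127534 -0.13214952]
lid [ 0.55000878 -0.09611709] r 0.06929509470675382 topz 0.11365234237141432 slope [-0.00972459  0.0681162 ] to pot [ 0.00199122 -0.01038291]
```

The front edge has begun to drop in. I'll push the last 10 mm slowly.

>>> servo_tool([
  {"dx": 0.0005, "dy": -0.0025, "dz": 0, "roll": 0, "jaw": 1},
  {"dx": 0.0005, "dy": -0.0025, "dz": 0, "roll": 0, "jaw": 1},
  {"dx": 0.0005, "dy": -0.0025, "dz": 0, "roll": 0, "jaw": 1},
  {"dx": 0.0003, "dy": -0.0015, "dz": 0, "roll": 0, "jaw": 1},
  {"dx": 0, "dy": 0, "dz": 0, "roll": 0, "jaw": 1},
  {"dx": 0, "dy": 0, "dz": 0, "roll": 0, "jaw": 1},
  {"dx": 0, "dy": 0, "dz": 0, "roll": 0, "jaw": 1},
  {"dx": 0, "dy": 0, "dz": 0, "roll": 0, "jaw": 1},
  {"dx": 0, "dy": 0, "dz": 0, "roll": 0, "jaw": 1},
  {"dx": 0, "dy": 0, "dz": 0, "roll": 0, "jaw": 1},
])

```text
t: 14.3
eef_pos: [0.5422, -0.045, 0.1055]
ee_rot: [-3.142, 0.0, -1.407]
force: [-1.5, 5.3, -0.6]
width: 0.0875
gripper_force: 2.2
```

Run:
```python
from h import *
p,d,c=snap("wrist");s=get_state();print(s["eef_pos"],s["force"])
import lid;lid.lid((.1035,.124),.111)
cv2.imwrite('pics/w5.png',p[:,:,::-1])
```

```text
[ 0.54220948 -0.04503502  0.10554815] [-1.02582523  5.83441789 -0.1962501 ]
lid [ 0.55186679 -0.10397919] r 0.07006255439772079 topz 0.10880916179373779 slope [1.05503444e-05 4.94823639e-03] to pot [ 0.00013321 -0.00252081]
```

View pics/w5.png

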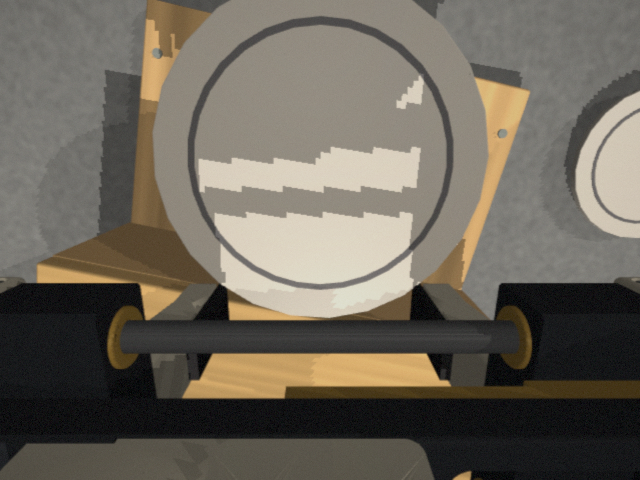

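The lid, centred at about (320,150), is level with its top at 108.8 mm (109 when seated), and it is pressing against the mouth wall. I'll back off, lift away and check.

>>> servo_tool([
  {"dx": -0.0008, "dy": 0.005, "dz": 0, "roll": 0, "jaw": 1},
  {"dx": -0.002, "dy": 0.01, "dz": 0, "roll": 0, "jaw": 1},
  {"dx": -0.002, "dy": 0.015, "dz": 0, "roll": 0, "jaw": 1},
  {"dx": 0, "dy": 0, "dz": 0.03, "roll": 0, "jaw": 1},
  {"dx": 0, "dy": 0, "dz": 0.05, "roll": 0, "jaw": 1},
  {"dx": 0, "dy": 0.02, "dz": 0.03, "roll": 0, "jaw": 1},
  {"dx": 0, "dy": 0.02, "dz": 0, "roll": 0, "jaw": 1},
  {"dx": 0, "dy": 0, "dz": 0, "roll": 0, "jaw": 1},
  {"dx": 0, "dy": 0, "dz": 0, "roll": 0, "jaw": 1},
  {"dx": 0, "dy": 0, "dz": 0, "roll": 0, "jaw": 1},
])

```text
t: 15.6
eef_pos: [0.537, 0.0244, 0.2147]
ee_rot: [3.14, -0.0, -1.408]
force: [0.8, -0.0, 1.0]
width: 0.0875
gripper_force: 0.0
```

Run:
```python
from h import *
p,d,c=snap("wrist");s=get_state();print(s["t"],s["eef_pos"],s["force"])
import lid;lid.lid((.1035,.124),.109)
p,d,c=snap("side");P=cloud(d,c);hsv=cv2.cvtColor(p,cv2.COLOR_RGB2HSV)
m=((hsv[...,0]<14)&(hsv[...,1]>120)&(P[...,2]<.04)&(P[...,2]>-.02)&(abs(P[...,0]-.5)<.14)&(abs(P[...,1]-.385)<.06)).astype(np.uint8)
k=np.vstack([q for q in cv2.findContours(m,0,1)[0] if len(q)>10])
print('paddle',cv2.minAreaRect(np.array([ray(*q[0],.012,c)[:2] for q in k],np.float32)),np.percentile(P[...,2][m>0],[5,50,95]))
```

```text
15.65 [0.53715865 0.02434702 0.2149138 ] [-0.6886996  -0.32302741 -0.07778608]
lid [ 0.55233549 -0.10729966] r 0.06974618178580129 topz 0.10882113975114703 slope [ 0.0015759  -0.00473865] to pot [-0.00033549  0.00079966]
paddle ((0.5017991065979004, 0.38871920108795166), (0.18031732738018036, 0.042103949934244156), 6.537750720977783) [0.00715049 0.01096379 0.01391111]
```

The lid is seated level within 1 mm of the pot's centre. The paddle is flat in the tray, within 5 mm of its centre, and nothing is touching the gripper.

```bash
python3 -c "
from station import *
print(job_done())"
```

```text
the job is handed in; nothing more can be done
None
```

I handed the job in at about 16 s of the 70 s: the lid measured level and within about 1 mm of the pot mouth's centre, the paddle lies flat in the tray about 5 mm from its centre, and I kept clear of the tin, jar and small lid; the judge's verdict was not shown.

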